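# Vent a pressure test port: cap home, a quarter turn back, and hold

### The arm

A 6-joint arm with a two-finger parallel gripper is mounted at the origin on a cart in front of the work surface, level with it; the furniture and walls round the work are solid. World frame = base frame: x ahead of the robot, y to its left, z up, the work surface at z = 0. Lengths are in m, angles in rad, forces in N, time in s.
With the tool pointing down it reaches from about 0.3 to 0.95 m from the base axis. Payload 3.1 kg.
Tool frame: the origin (TCP) lies between the finger pads; the fingertips stand 14 mm ahead of it and the grasp point (between the pads) lies 5 mm behind it (bot.tips_ahead is the distance from the TCP to the fingertips, in m); z points along the fingers, y is the direction in which the jaws open and shut (so a half turn about z gives the same grasp; the last joint's range is limited). The gripper opens to 85 mm and grips with 20 to 120 N. Pads are 22 mm wide; open, the fingers measure 114 mm over their backs; the gripper's body (76 mm by 85 mm) begins 54 mm behind the grasp point. The pads swing forward as they close: fully open they stand 13 mm farther back than shut.
Start: joints at [1.188, 0.308, 1.634, -0, 1.2, -0.07], TCP at [0.192, 0.595, 0.245] pointing down, gripper open.
Joint ranges: [-3.06, 3.06], [-0.79, 1.96], [0.05, 2.63], [-1.19, 4.34], [0.05, 2.64], [-2.94, 2.94]. Speed limits (rad/s): [2.79, 2.79, 3.14, 3.14, 3.14, 3.14].

### API

Orientations are given as a unit quaternion [x, y, z, w].
In Python, from plant import bot, eyes, models gives the robot as it stands.
- The arm moves only by the shell command python3 -m crank 'ROWS' [OPENING] [FORCE]. ROWS is JSON, a list that holds one entry, the list of rows, each a list of 6 numbers: the shift along the tool's x, y, z each as a share of 200 mm, from -1 to 1, then the turn, a rotation vector about the tool's x, y, z each as a share of 30 degrees, from -1 to 1. A call has 1 to 20 rows; each row is the pose to reach, as a shift and turn from the pose measured when the call began, along the tool's axes at that moment; what a row does not reach only later rows make up. A row lasts 1/8 s, in which the tool goes at most 62.5 mm and 10.7 degrees, less where a joint would pass 70% of its speed; a pose out of reach is approached as far as the arm can. A call with a number of a shift or a turn outside -1 to 1 is refused whole. A call with a gripper value outside its range is refused whole. OPENING is the opening, from 0 (shut) to 1 (fully open), set as the call begins (- or left out, the last holds). The fingers move at their own pace and stop on an object; FORCE is the grip in N (left out, the last holds). Time passes only in rows, so rows that repeat a pose let the fingers close. It gives the time, the measured TCP pose, the force and the opening at its end, in the units of the state.
- bot.read_state(): the state, without advancing time (a new reading comes with each control period).
- eyes.read_camera(name): name is "side" or "top" or "wrist"; returns the picture (400x640x3 uint8, red, green, blue); there is no depth.
- eyes.calibration(name): a dict with "fovy" (degrees; the focal length in pixels is half the picture's height over the tangent of half this angle, whatever the lens; pixels are square), "cx", "cy" (the principal point, pixels), "rvec" (rotation vector, rad) and "tvec" (3), from world to camera coordinates, as OpenCV has them. Camera axes: x right, y down, z forward; pixel columns grow to the right and rows downward; lengths in m; the calibration is good to about 2 mm. The wrist camera is an equidistant fisheye: a pixel r from the principal point sees the ray r / f radians off the axis. A picture is of the moment at which its call begins: read the wrist's pose just before it. calibration takes no time and is no camera call; for the wrist camera it gives the pose at the moment of the call.
- bot.job_done(): hands the job in, once; it reports no verdict.
Trained networks look in the newest picture that a camera, given by its name, has taken for a name from the list of things; names that differ only in an ending like _2 or _b are one class to them, and where a whole thing is asked for, a point or a joint stands for the part that bears it (a point fixed in the world has none). Each returns a list of dicts, best first, with "conf" (0 to 1); they miss things now and then, are a little off and sometimes report something else, mostly with a low value. They report only what shows in the picture. A call takes as long as a camera call. They do not tell look-alikes from the thing itself.
- models.silhouettes(query, camera): "pixels" (400x640 bool, what is visible of it) and "centre" ([column, row] in pixels, amid what is visible of it).
The state is a dict: "clock": time; "joints": joint angles; "qvel": joint speeds; "effort": joint torques, N m; "ee_pos": TCP position; "orientation": TCP orientation; "wrist_force": force on the tool from outside, world axes, zero at the start; "torque": the same for the moment, N m; "width": opening from 0.0 (shut) to 1.0 (fully open).
Only numpy, scipy, OpenCV 4.12 (cv2) and the standard library are available. Lean on these libraries where they do the work, as an engineer would, in place of code of your own. Each camera call takes 0.05 s, during which the arm holds its last target.

### The job

Two bench test ports stand on the worktop; the pressure line on the one with the red knurled cap is to be vented while its zero is taken. Screw the red cap down (clockwise) until it bottoms out, then back it off a quarter turn and keep it gripped there: the job finishes while the gripper holds the cap steady at that setting, without letting go. Leave the blue cap alone and do not push the loose things nearby about.

Things in the scene. Friction and masses are not known exactly. Their poses are not given: they have to be found in the camera images.
- red_port: a low metal block, 58 x 58 mm and 28 mm high, fixed to the worktop, with a short upright brass threaded spigot in the middle of its top and a brass hose tail (18 mm long) sticking out sideways along its own +x. It carries the red cap. Origin: centre of its underside, on the worktop; z up.
- blue_port: a low metal block, 58 x 58 mm and 28 mm high, fixed to the worktop, with a short upright brass threaded spigot in the middle of its top and a brass hose tail (18 mm long) sticking out sideways along its own +x. It carries the blue cap. Origin: centre of its underside, on the worktop; z up.
- red_cap_mid (a point): centre (half-way up, on its axis) of the knurled red screw cap: a round cylinder, 38 mm across, 30 mm high, axis vertical, with a white index line on top and down its side. Screwed right down, its lower edge is 42 mm and its top 72 mm above the worktop; it rises 4 mm a turn (right-hand thread). Only a slimmer spigot is under it. It cannot be lifted off.
- blue_cap_mid (a point): centre (half-way up, on its axis) of the knurled blue screw cap: a round cylinder, 38 mm across, 30 mm high, axis vertical, with a white index line on top and down its side. Screwed right down, its lower edge is 42 mm and its top 72 mm above the worktop; it rises 4 mm a turn (right-hand thread). Only a slimmer spigot is under it. It cannot be lifted off.
- red_cap (a joint): turn of the red cap on its thread in rad: 0 is screwed fully down against a firm stop, larger is further unscrewed (anticlockwise seen from above); at the start 2.4 to 4.0. Friction of 0.1 N m holds it wherever it is left. A grip of 40 N turns it surely; at the stop the cap slips in the fingers if turned on.
- blue_cap (a joint): turn of the blue cap in rad, same sense; at the start about 1
- marker: white marker with a blue cap, 138 mm long, 22 mm wide and 16 mm high, lying on the worktop. A bystander. Origin: centre of its underside.
- gland: grey plastic cable gland, 30 mm across and 45 mm high, standing upright. A bystander. Origin: centre of its underside.
- hex_keys: red folding hex key set, 86 mm long, 22 mm wide and 28 mm high, lying on the worktop. A bystander. Origin: centre of its underside.
- pressure_sensor: pressure transmitter with a white barrel and a black plug head, 148 mm long, 34 mm wide and high, lying on the worktop. A bystander. Origin: centre of its underside.
Not all that is in view belongs to the job. What is shaped like the blue_port but green is not meant.

How it is judged:
On the way:
1. the gripper has screwed the red cap down until it bottoms out (value of joint red_cap below 0.1 rad and contact force between the fingers and red_cap above 3 N), for 0.1 s.
At the end, for the whole second after the job is handed in: After having been bottomed out (within 0.1 rad), the red cap stands a quarter turn back from the stop (1.57 rad, within 0.35 rad), at rest, and is still held between the fingers (over 3 N, grasp point within 40 mm of the cap's centre); the blue cap is as it was (value of joint red_cap between 1.22 and 1.92 rad and velocity of joint red_cap between -0.1 and 0.1 rad/s and contact force between the fingers and red_cap above 3 N and distance between the grasp point and red_cap_mid below 0.04 m and value of joint blue_cap between 0.7 and 1.3 rad); the arm keeps its last pose, push and grip.
It fails at once if the blue cap is turned (more than about 0.2 rad) (value of joint blue_cap below 0.7 rad or value of joint blue_cap above 1.3 rad).
It fails at once if a bystander (marker, gland, hex keys, pressure transmitter) is pushed more than 20 mm or tipped (distance of any of marker, gland, hex_keys, pressure_sensor from where it was at the start of the episode above 0.02 m or angle between gland's own z axis and vertical above 0.5 rad).
It also fails if it takes over 58 s, if anything falls off the work surface, if the arm or the gripper's body presses on something with over 40 N, if the wrist force passes 120 N, or if a joint passes its speed limit or range.

## Working session

There is one attempt and no reset: what is moved stays moved. The work goes in short steps, Python scripts to look and compute and a shell command to move; the robot and the scene stay as the last step left them, time stands still between calls to the robot, and variables do not carry over. Pictures are saved under pics/ and viewed, and the job is handed in when it is done.

```bash
ls; mkdir -p pics; python3 - <<'E'
from plant import bot, eyes, models
import cv2
print(bot.read_state())
for n in ["side","top","wrist"]:
    im=eyes.read_camera(n); cv2.imwrite(f"pics/{n}0.png",im[:,:,::-1]); print(n,eyes.calibration(n))
E
```

```text
pics
{'clock': 0.0, 'joints': array([ 1.18830789e+00,  3.09005963e-01,  1.63523418e+00, -7.90610168e-06,
        1.19970133e+00, -6.96845173e-02]), 'qvel': array([ 1.50433652e-03, -8.17026028e-04, -5.17594797e-04, -5.55925042e-04,
       -5.84955289e-05,  9.18725351e-04]), 'effort': array([ 4.59922994e-04, -4.15257168e+01, -2.76660562e+01, -5.43405270e-05,
        1.03346980e-02, -4.27106670e-06]), 'ee_pos': array([0.19204392, 0.59390781, 0.24402377]), 'orientation': array([ 1.55763571e-01,  9.87793668e-01, -1.14534703e-03, -2.59673190e-04]), 'wrist_force': array([ 0.05402092, -0.55624203,  0.4913139 ]), 'torque': array([-0.04779523,  0.03689812, -0.02371076]), 'width': 1.0026936491054885}
side {'fovy': 55.621243737243596, 'cx': 324.3548537428414, 'cy': 199.95450501476333, 'rvec': array([ 0.8038868 , -2.35826444,  1.32479666]), 'tvec': array([0.36718929, 0.34855662, 0.46172615])}
top {'fovy': 48.98349073537633, 'cx': 314.07116001055465, 'cy': 199.934349874414, 'rvec': array([ 2.18780302, -2.21862553,  0.04575384]), 'tvec': array([-0.19609454,  0.58868546,  1.21477697])}
wrist {'fovy': 65.70646984690485, 'cx': 322.73837626119087, 'cy': 198.70278154350734, 'rvec': array([-2.34949462, -1.70957677, -0.23812142]), 'tvec': array([-0.62409889, -0.0356873 ,  0.37864534])}
```

View pics/top0.png

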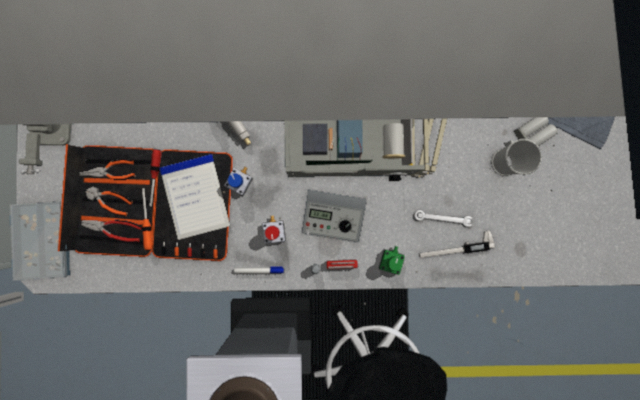

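View pics/side0.png

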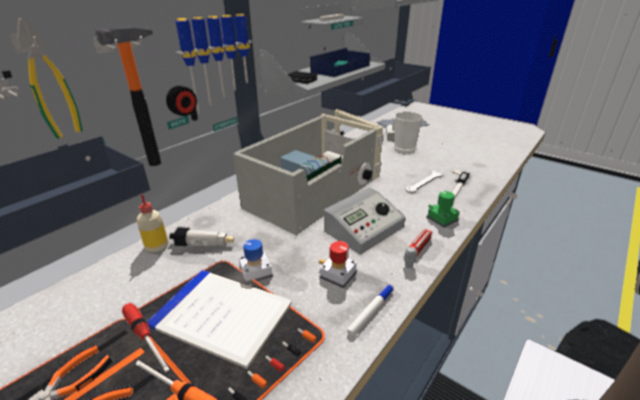

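View pics/wrist0.png

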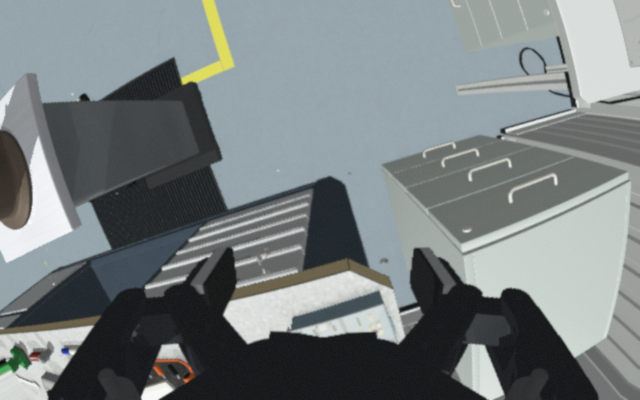

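```bash
cat > h.py <<'E'
import numpy as np, cv2
from plant import bot, eyes, models
from scipy.spatial.transform import Rotation as R
def K(c): 
    f=200/np.tan(np.radians(c["fovy"]/2)); return np.array([[f,0,c["cx"]],[0,f,c["cy"]],[0,0,1]])
def P(c): return K(c)@np.c_[cv2.Rodrigues(c["rvec"])[0],c["tvec"]]
def onz(c,uv,z):
    Rm=cv2.Rodrigues(c["rvec"])[0]; o=-Rm.T@c["tvec"]; d=Rm.T@np.linalg.inv(K(c))@[uv[0],uv[1],1]
    return o+d*(z-o[2])/d[2]
def proj(c,X): 
    p=P(c)@np.append(X,1); return p[:2]/p[2]
E
python3 - <<'E'
from h import *
for n in ["side","top"]:
    im=eyes.read_camera(n)
    c=eyes.calibration(n)
    for q in ["red_cap","red_port","blue_cap","marker","gland","hex_keys","pressure_sensor"]:
        for s in models.silhouettes(q,n)[:3]:
            ys,xs=np.where(s["pixels"]); h={"red_cap":.062,"blue_cap":.06}.get(q,.014)
            print(n,q,round(s["conf"],2),np.round(s["centre"]),len(xs),xs.min(),xs.max(),ys.min(),ys.max(),np.round(onz(c,s["centre"],h),3))
    crop=im[200:300,220:320] if n=="top" else im[220:300,220:370]
    cv2.imwrite(f"pics/{n}1.png",cv2.resize(crop[:,:,::-1],None,fx=5,fy=5,interpolation=cv2.INTER_CUBIC))
print(bot.read_state()["clock"])
E
```

```text
side red_cap 0.93 [337. 252.] 376 329 348 241 262 [ 0.499 -0.086  0.062]
side red_port 0.6 [337. 266.] 1150 319 356 241 286 [ 0.505 -0.097  0.014]
side blue_cap 0.79 [446. 195.] 225 438 453 190 206 [ 0.417 -0.431  0.06 ]
side marker 0.82 [368. 310.] 520 348 393 284 335 [ 0.392 -0.034  0.014]
side marker 0.47 [340. 264.] 1206 319 356 240 287 [ 0.504 -0.106  0.014]
side gland 0.67 [407. 255.] 201 404 416 247 266 [ 0.407 -0.218  0.014]
side hex_keys 0.56 [422. 241.] 325 409 432 229 253 [ 0.404 -0.283  0.014]
side pressure_sensor 0.41 [341. 265.] 1202 318 356 241 286 [ 0.501 -0.104  0.014]
top red_cap 0.48 [270. 232.] 142 265 279 226 238 [ 0.5   -0.084  0.062]
top red_port 0.91 [274. 230.] 448 263 285 216 242 [ 0.503 -0.092  0.014]
top blue_cap 0.73 [234. 178.] 155 229 243 173 185 [0.645 0.009 0.06 ]
top blue_cap 0.67 [393. 264.] 168 387 402 256 270 [ 0.41  -0.414  0.06 ]
top gland 0.58 [315. 267.] 55 311 319 265 272 [ 0.4   -0.205  0.014]
top pressure_sensor 0.61 [241. 132.] 276 228 250 120 144 [ 0.78  -0.003  0.014]
0.95
```

View crops.

View pics/top1.png

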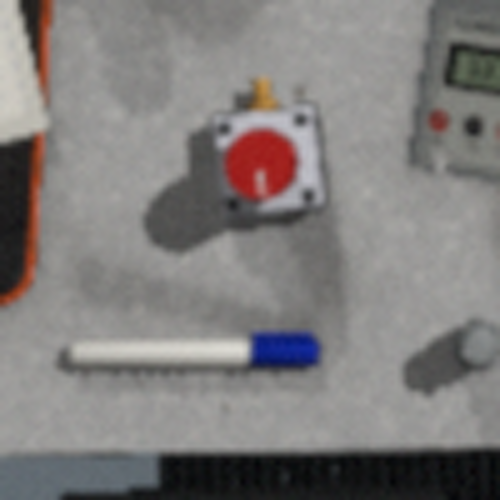

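View pics/side1.png

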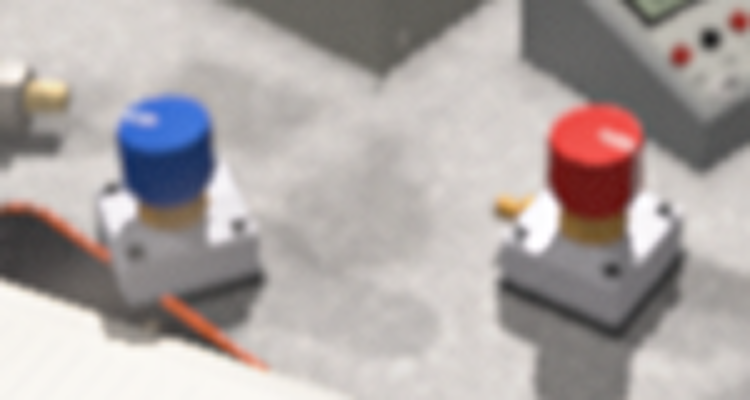

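```bash
python3 - <<'E'
from h import *
from scipy.optimize import least_squares
obs={}
for n,w in [("top",(258,290,215,250)),("side",(320,360,235,275))]:
    im=eyes.read_camera(n).astype(int); m=(im[...,0]>90)&(im[...,0]>2*im[...,1])&(im[...,0]>2*im[...,2])
    mm=np.zeros_like(m); mm[w[2]:w[3],w[0]:w[1]]=m[w[2]:w[3],w[0]:w[1]]
    hull=cv2.convexHull(np.argwhere(mm)[:,::-1].astype(np.int32)); M=cv2.moments(hull)
    obs[n]=(np.array([M["m10"]/M["m00"],M["m01"]/M["m00"]]),cv2.boundingRect(hull))
    print(n,obs[n],mm.sum())
def pred(c,xy,z0=.0440):
    a=np.linspace(0,2*np.pi,60,endpoint=False)
    pts=[proj(c,[xy[0]+.019*np.cos(t),xy[1]+.019*np.sin(t),z]) for t in a for z in (z0,z0+.03)]
    h=cv2.convexHull(np.array(pts,np.float32)); M=cv2.moments(h); return np.array([M["m10"]/M["m00"],M["m01"]/M["m00"]])
cs={n:eyes.calibration(n) for n in obs}
for s in (["top"],["side"],["top","side"]):
    r=least_squares(lambda x:np.concatenate([pred(cs[n],x)-obs[n][0] for n in s]),[.5,-.086]); print(s,r.x,r.fun)
print(bot.read_state()["clock"])
E
```

```text
top (array([271.58271605, 232.4308642 ]), (265, 226, 14, 14)) 140
side (array([338.40399137, 251.77562028]), (330, 241, 18, 23)) 301
['top'] [ 0.49870526 -0.0895152 ] [ 9.25296831e-07 -1.27902004e-06]
['side'] [ 0.49889199 -0.09075222] [-1.18418092e-06  2.11750631e-07]
['top', 'side'] [ 0.49867688 -0.09008631] [ 0.2136009   0.00780151 -0.10893932  0.21128646]
1.05
```

```bash
cat >> h.py <<'E'
def plan(tgt):
    s=bot.read_state(); Rm=R.from_quat(s["orientation"]).as_matrix()
    d=Rm.T@(np.array(tgt)-s["ee_pos"])
    print("clock",s["clock"],"pos",s["ee_pos"].round(4),"j",s["joints"].round(3),"w",round(s["width"],3),"F",s["wrist_force"].round(1),"T",s["torque"].round(2))
    print("x,y,z axes",Rm.T.round(3).tolist()); print("shares",(d/.2).round(3))
    return s,Rm
E
python3 -c "
from h import *
plan([.4987,-.090,.2])"
```

```text
clock 1.05 pos [0.1923 0.5947 0.2453] j [ 1.188  0.308  1.634  0.     1.2   -0.07 ] w 0.996 F [-0.1 -0.3 -0.4] T [-0.03  0.06 -0.  ]
x,y,z axes [[-0.951, 0.308, 0.0], [0.308, 0.951, -0.0], [-0.0, -0.0, -1.0]]
shares [-2.511 -2.786  0.227]
```

```bash
python3 -m crank '[[[-0.15,-0.17,0,0,0,0],[-0.32,-0.36,0,0,0,0],[-0.5,-0.55,0,0,0,0],[-0.67,-0.74,0,0,0,0],[-0.84,-0.93,0,0,0,0],[-0.84,-0.93,0,0,0,0]]]' 1
python3 -c "
from h import *
plan([.4987,-.090,.2])"
```

```text
clock: 1.8
ee_pos: [0.2958, 0.3635, 0.2453]
orientation: [0.158, 0.987, -0.0, 0.0]
wrist_force: [-0.3, 0.6, 1.2]
width: 1.0
clock 1.8 pos [0.2958 0.3635 0.2453] j [ 7.950e-01  2.000e-03  1.988e+00 -1.000e-03  1.152e+00 -4.580e-01] w 1.0 F [-0.3  0.6  1.2] T [ 0.01 -0.02  0.04]
x,y,z axes [[-0.95, 0.312, -0.0], [0.312, 0.95, -0.001], [0.0, -0.001, -1.0]]
shares [-1.671 -1.838  0.228]
```

```bash
python3 -m crank '[[[-0.15,-0.17,0,0,0,0],[-0.32,-0.36,0,0,0,0],[-0.5,-0.55,0,0,0,0],[-0.67,-0.74,0,0,0,0],[-0.84,-0.93,0,0,0,0],[-0.84,-0.93,0,0,0,0]]]' 1
python3 -c "
from h import *
plan([.4987,-.090,.17])"
```

```text
clock: 2.55
ee_pos: [0.399, 0.1327, 0.246]
orientation: [0.16, 0.987, -0.0, 0.001]
wrist_force: [-1.1, 0.2, 0.0]
width: 1.003
clock 2.55 pos [0.399  0.1327 0.246 ] j [ 2.180e-01 -1.040e-01  2.087e+00 -1.000e-03  1.157e+00 -1.030e+00] w 1.003 F [-1.1  0.2  0. ] T [-0.01  0.    0.05]
x,y,z axes [[-0.949, 0.317, -0.002], [0.317, 0.949, -0.0], [0.002, -0.001, -1.0]]
shares [-0.825 -0.899  0.381]
```

```bash
python3 -m crank '[[[-0.15,-0.17,0,0,0,-0.1],[-0.32,-0.36,0,0,0,-0.3],[-0.5,-0.55,0.1,0,0,-0.6],[-0.67,-0.74,0.2,0,0,-0.6],[-0.825,-0.9,0.3,0,0,-0.6],[-0.825,-0.9,0.38,0,0,-0.6],[-0.825,-0.9,0.38,0,0,-0.6]]]' 1
python3 - <<'E'
from h import *
s,Rm=plan([.4987,-.090,.057])
c=eyes.calibration("wrist"); im=eyes.read_camera("wrist")
cv2.imwrite("pics/wrist2.png",im[:,:,::-1])
f=K(c)[0,0]; Rc=cv2.Rodrigues(c["rvec"])[0]
def fp(X):
    p=Rc@np.array(X)+c["tvec"]; th=np.arctan2(np.hypot(*p[:2]),p[2]); return p[:2]/np.hypot(*p[:2])*th*f+[c["cx"],c["cy"]]
print("pred cap top",fp([.4987,-.09,.074]),"port",fp([.4987,-.09,.028]))
E
```

```text
clock: 3.42
ee_pos: [0.4973, -0.0883, 0.1684]
orientation: [0.004, 1.0, 0.001, -0.001]
wrist_force: [-0.9, 0.5, -0.4]
width: 1.001
clock 3.425 pos [ 0.4973 -0.0883  0.1684] j [-2.620e-01  1.720e-01  1.975e+00  1.000e-03  9.980e-01 -1.827e+00] w 1.001 F [-0.9  0.5 -0.4] T [0.04 0.07 0.02]
x,y,z axes [[-1.0, 0.007, 0.003], [0.007, 1.0, 0.002], [-0.003, 0.002, -1.0]]
shares [-0.008 -0.009  0.557]
pred cap top [320.19902343 208.30980071] port [320.49523259 192.81851816]
```

View pics/wrist2.png

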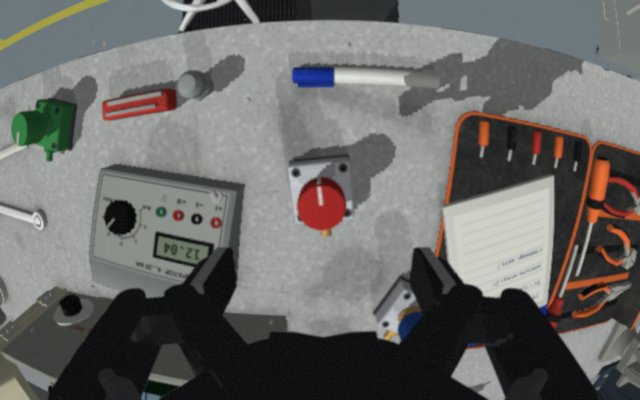

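```bash
python3 - <<'E'
from h import *
from scipy.optimize import least_squares
c=eyes.calibration("wrist"); im=eyes.read_camera("wrist")
m=(im[...,0].astype(int)>70)&(im[...,0]>2.2*im[...,1])&(im[...,0]>2.2*im[...,2])
mm=np.zeros_like(m); mm[165:245,285:360]=m[165:245,285:360]
def cen(h): M=cv2.moments(h); return np.array([M["m10"]/M["m00"],M["m01"]/M["m00"]])
h=cv2.convexHull(np.argwhere(mm)[:,::-1].astype(np.int32)); o=cen(h); print(o,cv2.boundingRect(h))
f=K(c)[0,0]; Rc=cv2.Rodrigues(c["rvec"])[0]
def fp(X):
    p=Rc@np.array(X)+c["tvec"]; r=np.hypot(*p[:2]); th=np.arctan2(r,p[2]); return p[:2]/r*th*f+[c["cx"],c["cy"]]
def pr(xy,z0=.044):
    return cv2.convexHull(np.array([fp([xy[0]+.019*np.cos(t),xy[1]+.019*np.sin(t),z]) for t in np.linspace(0,6.2,60) for z in (z0,z0+.03)],np.float32))
r=least_squares(lambda x:cen(pr(x))-o,[.4987,-.09]); print(r.x,cv2.boundingRect(pr(r.x)))
plan([r.x[0],r.x[1],.057])
cr=im[150:260,270:380]; cv2.imwrite("pics/w3.png",cv2.resize(cr[:,:,::-1],None,fx=5,fy=5))
E
```

```text
[321.19313265 203.2826107 ] (298, 178, 48, 50)
[ 0.49916067 -0.08937027] (296, 174, 51, 57)
clock 3.525 pos [ 0.4985 -0.0885  0.1703] j [-0.262  0.169  1.973  0.     0.998 -1.827] w 0.996 F [1.6 0.2 0. ] T [ 0.03 -0.01 -0.07]
x,y,z axes [[-1.0, 0.006, -0.001], [0.006, 1.0, 0.0], [0.001, 0.0, -1.0]]
shares [-0.003 -0.004  0.566]
```

View pics/w3.png

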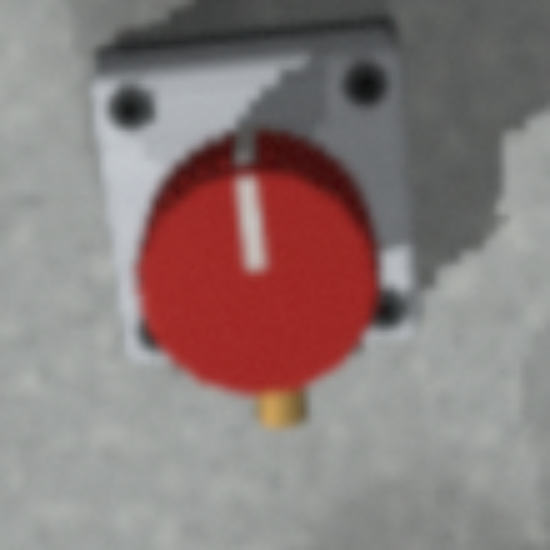

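```bash
python3 -m crank '[[[-0.003,-0.004,0.15,0,0,0],[-0.003,-0.004,0.3,0,0,0],[-0.003,-0.004,0.45,0,0,0],[-0.003,-0.004,0.57,0,0,0],[-0.003,-0.004,0.57,0,0,0],[-0.003,-0.004,0.57,0,0,0]]]' 1
python3 - <<'E'
from h import *
plan([.499,-.0895,.0565])
cv2.imwrite("pics/side4.png",cv2.resize(eyes.read_camera("side")[180:330,240:440,::-1],None,fx=3.5,fy=3.5))
E
```

```text
clock: 4.28
ee_pos: [0.5004, -0.0888, 0.0577]
orientation: [0.002, 1.0, -0.0, 0.002]
wrist_force: [0.2, -0.9, -0.5]
width: 1.003
clock 4.275 pos [ 0.5004 -0.0888  0.0577] j [-2.620e-01  3.550e-01  2.023e+00  1.000e-03  7.610e-01 -1.828e+00] w 1.003 F [ 0.2 -0.9 -0.5] T [ 0.05 -0.04  0.  ]
x,y,z axes [[-1.0, 0.005, -0.003], [0.005, 1.0, -0.0], [0.003, -0.0, -1.0]]
shares [ 0.007 -0.003  0.006]
```

View pics/side4.png

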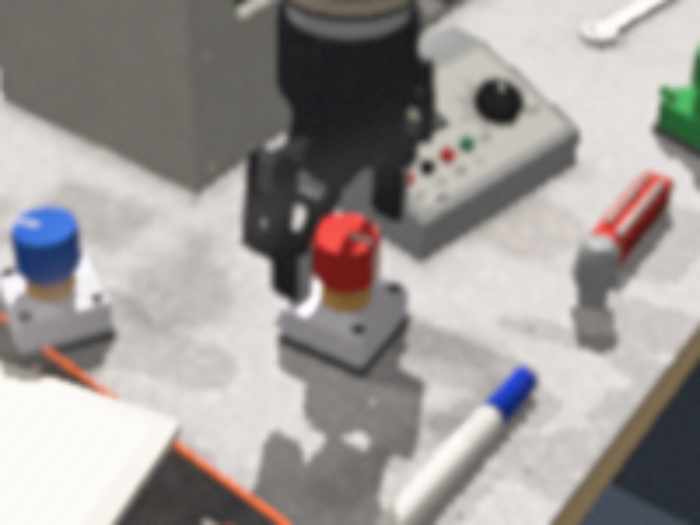

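The fingers straddle the red cap, at about (345,250) in the crop. I'll close the gripper on it.

```bash
python3 -m crank '[[[0.003,-0.003,0,0,0,0],[0.003,-0.003,0,0,0,0],[0.003,-0.003,0,0,0,0],[0.003,-0.003,0,0,0,0],[0.003,-0.003,0,0,0,0],[0.003,-0.003,0,0,0,0],[0.003,-0.003,0,0,0,0],[0.003,-0.003,0,0,0,0]]]' 0 45
python3 - <<'E'
from h import *
plan([.499,-.0895,.0565])
cv2.imwrite("pics/wrist5.png",eyes.read_camera("wrist")[:,:,::-1])
E
```

```text
clock: 5.32
ee_pos: [0.5005, -0.0894, 0.0589]
orientation: [0.003, 1.0, -0.0, 0.002]
wrist_force: [-1.8, 2.1, 5.7]
width: 0.43
clock 5.325 pos [ 0.5005 -0.0894  0.0589] j [-2.630e-01  3.520e-01  2.023e+00  2.000e-03  7.620e-01 -1.830e+00] w 0.43 F [-1.8  2.1  5.7] T [ 0.34  0.14 -0.03]
x,y,z axes [[-1.0, 0.006, -0.005], [0.006, 1.0, -0.0], [0.005, -0.0, -1.0]]
shares [ 0.008 -0.     0.012]
```

View pics/wrist5.png

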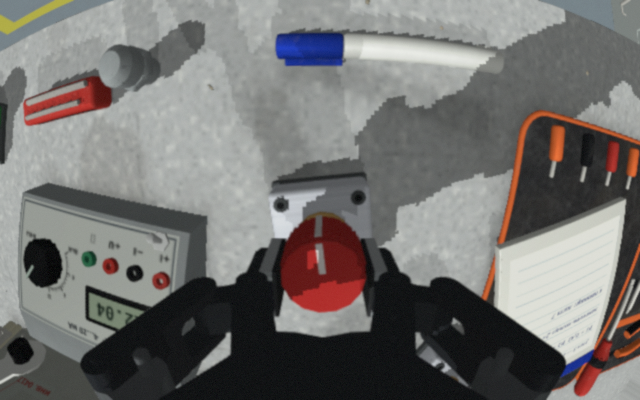

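```bash
python3 -m crank '[[[0.003,0,0.002,0,0,0.3],[0.005,0,0.002,0,0,0.65],[0.005,0,0.002,0,0,1],[0.005,0,0.002,0,0,1]]]'
python3 - <<'E'
from h import *
plan([.4992,-.0895,.0575])
E
```

```text
clock: 5.88
ee_pos: [0.5001, -0.0904, 0.0587]
orientation: [0.261, 0.965, 0.0, 0.003]
wrist_force: [1.2, -3.7, -0.9]
width: 0.435
clock 5.875 pos [ 0.5001 -0.0904  0.0587] j [-0.265  0.351  2.024  0.     0.759 -1.308] w 0.435 F [ 1.2 -3.7 -0.9] T [-0.69 -0.13 -0.15]
x,y,z axes [[-0.864, 0.503, -0.006], [0.503, 0.864, 0.002], [0.006, -0.002, -1.0]]
shares [0.006 0.001 0.006]
```

```bash
python3 -m crank '[[[0,0,0.002,0,0,0.3],[0,0,0.002,0,0,0.65],[0,0,0.002,0,0,1],[0,0,0.002,0,0,1]]]'
python3 -m crank '[[[0,0,0.002,0,0,0.3],[0,0,0.002,0,0,0.65],[0,0,0.002,0,0,1],[0,0,0.002,0,0,1]]]'
python3 - <<'E'
from h import *
plan([.4994,-.0895,.0570])
cv2.imwrite("pics/wrist6.png",eyes.read_camera("wrist")[:,:,::-1])
E
```

```text
clock: 6.38
ee_pos: [0.4995, -0.0911, 0.0583]
orientation: [0.499, 0.866, 0.0, 0.003]
wrist_force: [-3.4, -5.8, 2.3]
width: 0.432
clock: 6.88
ee_pos: [0.4984, -0.0914, 0.0579]
orientation: [0.704, 0.71, -0.0, 0.002]
wrist_force: [-3.3, -3.6, 2.9]
width: 0.431
clock 6.875 pos [ 0.4984 -0.0914  0.0579] j [-0.266  0.352  2.025 -0.003  0.761 -0.271] w 0.431 F [-3.3 -3.6  2.9] T [-0.71  0.67 -0.11]
x,y,z axes [[-0.007, 1.0, -0.003], [1.0, 0.007, 0.002], [0.002, -0.003, -1.0]]
shares [0.009 0.005 0.005]
```

View pics/wrist6.png

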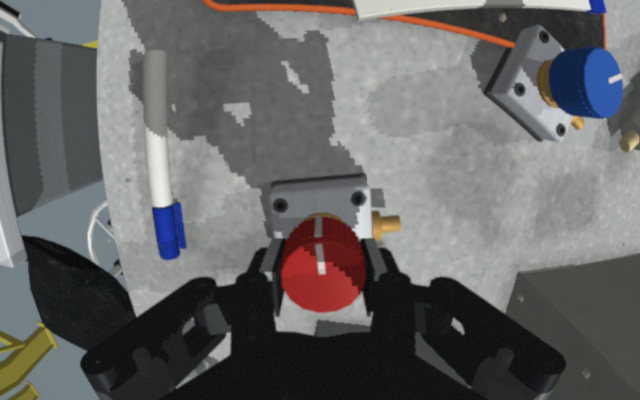

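```bash
python3 -m crank '[[[0,-0.001,0.002,0,0,0.3],[0,-0.003,0.002,0,0,0.65],[0.001,-0.005,0.002,0,0,1],[0.001,-0.005,0.002,0,0,1]]]'
python3 -m crank '[[[0,-0.001,0.002,0,0,0.3],[0,-0.003,0.002,0,0,0.65],[0.001,-0.005,0.002,0,0,1],[0.001,-0.005,0.002,0,0,1]]]'
python3 - <<'E'
from h import *
plan([.4985,-.0894,.0570])
cv2.imwrite("pics/wrist7.png",eyes.read_camera("wrist")[150:350,180:480,::-1])
E
```

```text
clock: 7.42
ee_pos: [0.4973, -0.0911, 0.0576]
orientation: [0.862, 0.506, 0.0, 0.002]
wrist_force: [-0.9, -3.1, 1.2]
width: 0.433
clock: 7.92
ee_pos: [0.4966, -0.0904, 0.0573]
orientation: [0.963, 0.269, 0.001, 0.001]
wrist_force: [-2.0, -2.1, 1.8]
width: 0.427
clock 7.925 pos [ 0.4966 -0.0904  0.0573] j [-2.65e-01  3.51e-01  2.03e+00 -2.00e-03  7.59e-01  7.62e-01] w 0.427 F [-2.  -2.1  1.8] T [-0.27  0.28 -0.1 ]
x,y,z axes [[0.855, 0.518, 0.0], [0.518, -0.855, 0.003], [0.002, -0.002, -1.0]]
shares [0.011 0.001 0.002]
```

View pics/wrist7.png

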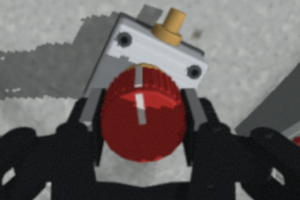

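```bash
python3 -m crank '[[[0,-0.001,0.002,0,0,0.3],[0,-0.003,0.002,0,0,0.65],[0.001,-0.005,0.002,0,0,1],[0.001,-0.005,0.002,0,0,1]]]'
python3 - <<'E'
from h import *
plan([.4985,-.0894,.0570])
cv2.imwrite("pics/wrist8.png",cv2.resize(eyes.read_camera("wrist")[150:350,180:480,::-1],None,fx=2,fy=2))
E
```

```text
clock: 8.48
ee_pos: [0.4963, -0.0893, 0.057]
orientation: [1.0, 0.014, 0.001, 0.001]
wrist_force: [-0.5, -2.2, 2.3]
width: 0.432
clock 8.475 pos [ 0.4963 -0.0893  0.057 ] j [-2.640e-01  3.500e-01  2.031e+00 -2.000e-03  7.580e-01  1.281e+00] w 0.432 F [-0.5 -2.2  2.3] T [-0.29  0.26 -0.17]
x,y,z axes [[1.0, 0.027, 0.002], [0.027, -1.0, 0.002], [0.002, -0.002, -1.0]]
shares [ 0.011  0.001 -0.   ]
```

View pics/wrist8.png

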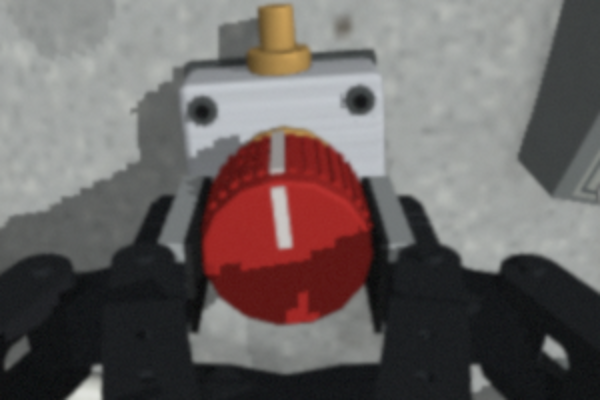

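```bash
python3 -m crank '[[[0,-0.001,0.001,0,0,0.2],[0,-0.002,0.001,0,0,0.4],[0,-0.003,0.001,0,0,0.6],[0,-0.003,0.001,0,0,0.6]]]'
python3 - <<'E'
from h import *
plan([.4985,-.0894,.0570])
cv2.imwrite("pics/wrist9.png",cv2.resize(eyes.read_camera("wrist")[150:350,180:480,::-1],None,fx=2,fy=2))
E
```

```text
clock: 9.02
ee_pos: [0.4968, -0.0889, 0.0569]
orientation: [0.99, -0.139, 0.002, 0.001]
wrist_force: [0.2, -1.4, 0.9]
width: 0.434
clock 9.025 pos [ 0.4968 -0.0889  0.0569] j [-0.262  0.351  2.031 -0.003  0.756  1.589] w 0.434 F [ 0.2 -1.4  0.9] T [-0.22 -0.03  1.01]
x,y,z axes [[0.962, -0.274, 0.004], [-0.274, -0.962, 0.002], [0.003, -0.003, -1.0]]
shares [ 0.009  0.    -0.001]
```

View pics/wrist9.png

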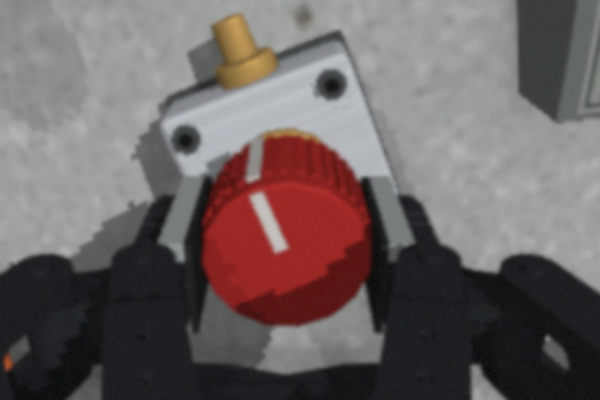

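```bash
python3 -m crank '[[[0,-0.001,0,0,0,0.2],[0,-0.002,0,0,0,0.4],[0,-0.002,0,0,0,0.4],[0,-0.002,0,0,0,0.4]]]'
python3 - <<'E'
from h import *
plan([.4985,-.0894,.0570])
cv2.imwrite("pics/wrist10.png",cv2.resize(eyes.read_camera("wrist")[150:350,180:480,::-1],None,fx=2,fy=2))
E
```

```text
clock: 9.57
ee_pos: [0.4977, -0.0889, 0.057]
orientation: [0.97, -0.241, 0.003, 0.001]
wrist_force: [2.5, -2.8, -1.2]
width: 0.434
clock 9.575 pos [ 0.4977 -0.0889  0.057 ] j [-0.262  0.351  2.03  -0.003  0.755  1.798] w 0.434 F [ 2.5 -2.8 -1.2] T [-0.59 -0.28  0.2 ]
x,y,z axes [[0.884, -0.468, 0.006], [-0.468, -0.884, 0.001], [0.005, -0.003, -1.0]]
shares [ 0.005  0.    -0.   ]
```

View pics/wrist10.png

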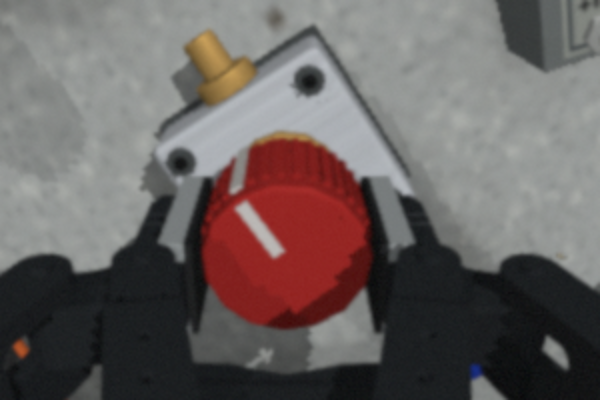

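```bash
python3 -m crank '[[[0,0.001,-0.001,0,0,-0.3],[0,0.002,-0.001,0,0,-0.65],[0.001,0.003,-0.002,0,0,-1],[0.001,0.003,-0.002,0,0,-1]]]'
python3 -m crank '[[[0,0.001,-0.001,0,0,-0.3],[0,0.002,-0.001,0,0,-0.65],[0.001,0.003,-0.002,0,0,-1],[0.001,0.003,-0.002,0,0,-1]]]'
python3 -m crank '[[[0,0.001,-0.001,0,0,-0.3],[0,0.002,-0.001,0,0,-0.65],[0.001,0.003,-0.002,0,0,-1],[0.001,0.003,-0.002,0,0,-1],[0.001,0.003,-0.002,0,0,-1]]]'
python3 - <<'E'
from h import *
s,Rm=plan([.4985,-.0894,.0570])
x0=np.array([.884,-.468]);x=Rm[:2,0]; print("turn deg",np.degrees(np.arctan2(x0[0]*x[1]-x0[1]*x[0],x0@x)))
cv2.imwrite("pics/wrist11.png",cv2.resize(eyes.read_camera("wrist")[150:350,180:480,::-1],None,fx=2,fy=2))
E
```

```text
clock: 10.12
ee_pos: [0.4976, -0.0893, 0.0573]
orientation: [1.0, 0.017, 0.002, 0.001]
wrist_force: [1.6, -1.7, -1.6]
width: 0.429
clock: 10.62
ee_pos: [0.4977, -0.0897, 0.0577]
orientation: [0.962, 0.273, 0.002, 0.002]
wrist_force: [1.6, -1.4, -1.3]
width: 0.431
clock: 11.25
ee_pos: [0.498, -0.09, 0.058]
orientation: [0.86, 0.511, 0.001, 0.002]
wrist_force: [0.4, -1.2, -0.2]
width: 0.427
clock 11.25 pos [ 0.498 -0.09   0.058] j [-2.650e-01  3.500e-01  2.028e+00 -1.000e-03  7.590e-01  2.350e-01] w 0.427 F [ 0.4 -1.2 -0.2] T [-0.27 -0.11 -0.02]
x,y,z axes [[0.479, 0.878, 0.001], [0.878, -0.479, 0.005], [0.004, -0.002, -1.0]]
shares [0.004 0.001 0.005]
turn deg 89.3005083248094
```

View pics/wrist11.png

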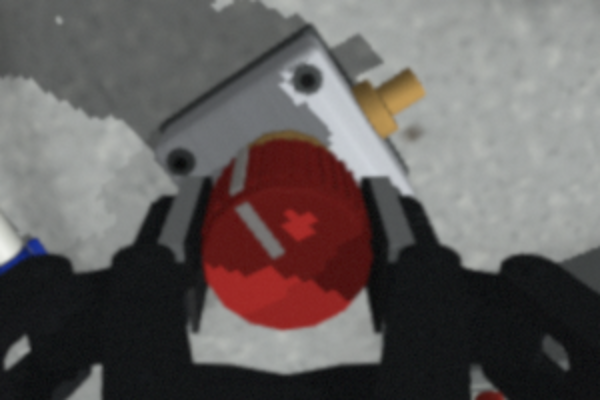

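```bash
python3 -m crank '[[[0,0,0,0,0,0],[0,0,0,0,0,0],[0,0,0,0,0,0]]]'
python3 - <<'E'
from h import *
plan([.4985,-.0894,.0570])
cv2.imwrite("pics/side12.png",eyes.read_camera("side")[:,:,::-1]); print(bot.read_state()["qvel"].round(3))
E
```

```text
clock: 11.68
ee_pos: [0.498, -0.09, 0.058]
orientation: [0.86, 0.511, 0.001, 0.002]
wrist_force: [1.2, -2.4, -0.6]
width: 0.427
clock 11.675 pos [ 0.498 -0.09   0.058] j [-2.650e-01  3.500e-01  2.028e+00 -1.000e-03  7.590e-01  2.350e-01] w 0.427 F [ 1.2 -2.4 -0.6] T [-0.24 -0.07 -0.02]
x,y,z axes [[0.478, 0.878, 0.001], [0.878, -0.478, 0.005], [0.004, -0.002, -1.0]]
shares [0.004 0.001 0.005]
[-0.     0.001  0.002  0.     0.002 -0.003]
```

View pics/side12.png

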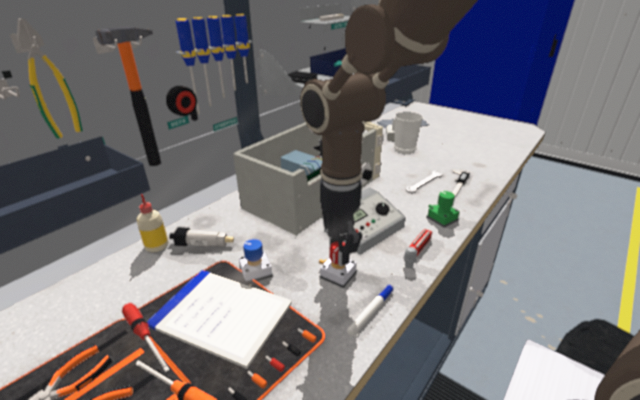

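The side view shows the cap held at (340,250). The blue cap at (253,250), marker, gland, hex keys and sensor are where they started.

```bash
python3 -c "
from plant import bot
print(bot.job_done())"
```

```text
the job is handed in; nothing more can be done
None
```

The red cap was screwed down to its stop, backed off about a quarter turn, and handed in at about 11.7 s with the gripper still holding it at 45 N.

- **Bottoming out:** I turned the cap clockwise in a single grip. After about 3.1 rad the wrist torque rose to about 1.0 N m. From there the cap's white line stayed with the port while the fingers slipped round it, so it was on the stop.
- **Backing off:** The tool then turned back 89.3° (1.56 rad). The white line kept its place between the fingers, so the cap did not slip.
- **Last checks:** The arm was at rest, with the jaws stopped on the cap at a width of 0.427. The grasp point was about 5 mm from the cap's centre and wrist forces were under 3 N. In the side picture the blue cap, marker, gland, hex keys and pressure transmitter looked unmoved.

No check failed. The grip sat about 2 mm off the cap's axis, which I allowed for by turning about the axis. The cap's joint value can't be read directly, so the 1.56 rad comes from the tool's turn and the pictures.

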